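# Scan a pamphlet on the library's flatbed scanner

### The job

A pamphlet lies on the glass of the flatbed scanner. With the closed fingertips, press the power rocker at the right-hand end of the control strip over to on, then push the raised lid down until it lies fully shut, without slamming it, and then press the large round scan key all the way down and let it come up again. Press none of the small keys, and neither pick up nor shift the pamphlet, the rubber stamp on the strip or anything else on the desk.

Things in the scene. Friction and masses are not known exactly. Their poses are not given: they have to be found in the camera images.
- scanner: Flatbed scanner, light grey, fixed, 330 (x) x 400 (y) x 52 mm. Origin: centre of its underside on the desk; x to its rear, y to its left, z up; yaw varies. Its front 65 mm (x -165 to -100) is a dark control strip, surface 45 mm high, with keys and rocker in a row at x = -135 mm: scan key y = +150, small keys +110, +78, +46, rocker -165 mm. Behind it the bed with the glass is 52 mm high.
- power (a joint): Black power rocker in a grey bezel, 36 mm long (along scanner y) x 20 mm; its halves meet in a shallow V at the pivot, 51 mm high. 0 rad = off: right-hand (-y) half raised, its end 7 mm above the pivot, left half level. 0.4 rad = on: right half level, left half raised. Stiff: it stays where it is left, so press the end straight down until the half is level; about 4 N.
- power_on_end (a point): Point on the face of the rocker's right-hand (-y) half, 15 mm from the pivot (3 mm from the end of the half): the place to press to switch on. It moves with the rocker: 57 mm above the desk when off, 51 mm when on.
- lid (a joint): Scanner lid, light grey, 250 mm deep x 392 mm wide x 24 mm thick, about 0.6 kg, hinged at its rear on the line x = +145, z = 56 mm of the scanner frame. 0 rad = shut, larger = more open (front edge up); starts at 0.7 to 1.05, stop 1.35. A stiff hinge holds it where it is left; pushing down at the front edge takes about 2 N nearly shut to 8 N wide open. Shut, its top is 76 mm high.
- lid_front (a point): Middle of the lid's upper front edge; moves with the lid. It lies 250 mm from the hinge line along the lid and 20 mm above it, square to the lid. Shut, it is at x = -105, y = 0, z = 76 mm in the scanner frame.
- scan_key (a joint): The scan key: the large round grey key, 30 mm across, at the left-hand (+y) end of the strip. m: 0 = up, 0.004 = fully down; spring, about 1.5 N to start and 5 N fully down.
- scan_key_top (a point): Centre of the scan key's top face, 52 mm above the desk when up.
- key_a (a joint): Small round grey key, 16 mm across, 40 mm to the right of the scan key; top 52 mm high; not to be pressed. m: 0 = up, 0.004 = down.
- key_b (a joint): The next small round key, 32 mm farther right; same size; not to be pressed.
- key_c (a joint): The third small round key, 32 mm farther right; same size; not to be pressed.
- pamphlet: Stiff-covered buff pamphlet, 150 x 210 x 4 mm, loose on the glass under the lid; fits under the shut lid. Origin: centre of its underside. To be left where it lies.
- stamp: Wooden rubber stamp, foot 20 x 40 mm, 55 mm tall with a round knob handle, standing loose on the free stretch of the control strip (on its 45 mm high surface) between the rocker and the small keys, clear of the shut lid. Origin: centre of its foot. To be left alone.
- pen_pot: Dark steel pot, 76 mm across and 90 mm tall, with pencils up to 150 mm, close beside the scanner, left or right. Origin: centre of its underside. To be left alone.
- stapler: Black desk stapler, 34 x 135 mm, 48 mm tall, lying on the desk in front of the scanner. Origin: centre of its underside. To be left alone.
- ink_pad: Closed steel ink pad tin, 72 x 112 x 21 mm, lying on the desk in front of the scanner. Origin: centre of its underside. To be left alone.
- mug: White mug, 84 mm across, 95 mm tall, close beside the scanner, right or left. Origin: centre of its underside. To be left alone.

How it is judged (in metres and radians):
On the way, in this order (a step that is already met when the one before it is completed fails the run):
1. the power rocker is pressed over to on (more than 0.3 of 0.4 rad), the lid still up (value of joint power above 0.3 rad and value of joint lid above 0.5 rad), for 0.1 s.
2. the lid is pushed fully shut (within 0.04 rad) with the scanner on (value of joint power above 0.3 rad and value of joint lid below 0.04 rad), for 0.1 s.
3. the scan key is pressed down (at least 3 of its 4 mm) with the lid shut and the scanner on (all of step 2 and value of joint scan_key above 0.003 m), for 0.05 s.
At the end, for the whole second after the job is handed in: Rocker on (over 0.3 rad), lid shut (under 0.04 rad), scan key and small keys up again (under 1.5 mm), pamphlet within 15 mm of where it lay, stamp within 20 mm, everything else on the desk within 30 mm (all of step 2 and value of joint each of scan_key, key_a, key_b, key_c below 0.0015 m and distance of pamphlet from where it was at the start of the episode below 0.015 m and distance of stamp from where it was at the start of the episode below 0.02 m and distance of each of pen_pot, stapler, mug, ink_pad from where it was at the start of the episode below 0.03 m); the robot touches nothing.
It fails at once if the scan key is pressed while the scanner is off or the lid is not shut (value of joint scan_key above 0.002 m and (not (value of joint power above 0.3 rad) or not (value of joint lid below 0.04 rad))).
It fails at once if a small key is pressed (value of joint any of key_a, key_b, key_c above 0.002 m).
It fails at once if the lid is slammed (closes faster than 2.5 rad/s) (velocity of joint lid below -2.5 rad/s).
It fails at once if the pamphlet is lifted or shifted by over 15 mm, or the stamp by over 20 mm (distance of pamphlet from where it was at the start of the episode above 0.015 m or distance of stamp from where it was at the start of the episode above 0.02 m or angle between stamp's own z axis and vertical above 0.5 rad).
It fails at once if another thing on the desk is lifted, knocked over or shifted by over 30 mm (distance of any of pen_pot, stapler, mug, ink_pad from where it was at the start of the episode above 0.03 m or angle between any of mug, pen_pot's own z axis and vertical above 0.4 rad).
It also fails if it takes over 54 s, if anything falls off the work surface, if the arm or the gripper's body presses on something with over 40 N, if the wrist force passes 120 N, or if a joint passes its speed limit or range.

### The arm

A 6-joint arm with a two-finger parallel gripper is mounted at the origin on the work surface. World frame = base frame: x ahead of the robot, y to its left, z up, the work surface at z = 0. Lengths are in mm, angles in rad, forces in N, time in s.
With the tool pointing down it reaches from about 300 to 775 mm from the base axis. Payload 14.6 kg.
Tool frame: the origin (TCP) lies at the very end of the fingers, on their centre line; the grasp point (between the pads) lies 19 mm behind it; z points along the fingers, y is the line along which they close (so a half turn about z gives the same grasp; the last joint's range is limited). The gripper opens to 94 mm and grips with 3 to 60 N. Pads are 16 mm wide; open, the fingers measure 119 mm over their backs; the gripper's body (75 mm by 177 mm) begins 78 mm behind the grasp point.
Start: joints at [1.102, 0.3, 1.521, -0, 1.321, -0.067], TCP at [215.088, 506.188, 205.446] pointing down, gripper open.
Joint ranges: [-3.03, 3.03], [-0.79, 2.21], [0.23, 2.52], [-1.04, 4.18], [0, 3.07], [-2.55, 2.55]. Speed limits (rad/s): [2.22, 2.22, 2.57, 3.14, 3.14, 3.14].

### API

Orientations are given as [roll, pitch, yaw] about the fixed x, y, z axes, in that order (R = Rz(yaw) Ry(pitch) Rx(roll)).
In Python, from cell import manip, eyes, ticket gives the robot as it stands. The module is installed in compiled form; this text tells all that it offers.
- The arm moves only by the tool arm_command, never from a script. Its argument "plan" is a list of rows, each a list of 5 numbers: the opening, from -1 (shut) to 1 (fully open), then the shift along the tool's x, y, z in m, then the turn about the tool's z in rad. In form: [[jaw, dx, dy, dz, roll], ...]. A call has 1 to 20 rows; each row shifts and turns the commanded pose from where the row before left it, along the tool's axes as they then stand; what a row does not reach is not made up. A row lasts 1/8 s, in which the tool goes at most 62.5 mm and 10.7 degrees, less where a joint would pass 70% of its speed; a pose out of reach is approached as far as the arm can. A call is refused whole if a number of a shift passes 0.0625 or a number of a turn 0.188, either way. A call with a gripper value outside its range is refused whole. The fingers move at their own pace and stop on an object; "newtons" is the grip in N (left out, the last holds). Time passes only in rows, so rows that do not move let the fingers close. It gives the time, the measured TCP pose, the force, the opening and the grip force at its end, in the units of the state.
- manip.read_state(): the state, without advancing time (a new reading comes with each control period).
- eyes.camera(name): name is "scene" or "top"; returns a dict with "img" (400x640x3 uint8, blue, green, red), "z_map" (400x640 float32, mm along the optical axis (not along the pixel's ray), 0 where there is no reading), "fx", "fy", "cx", "cy" (pixels), "eye" and "orientation" of the camera in the world. Camera axes: x right, y down, z forward; pixel columns grow to the right and rows downward; lengths in mm; the calibration is good to about 2 mm. A picture is of the moment at which its call begins.
- ticket.sign_off(): hands the job in; it is judged then, once.
The state is a dict: "clock": time; "joints": joint angles; "qd": joint speeds; "effort": joint torques, N m; "eef_pos": TCP position; "eef_rot": TCP orientation; "wrist_force": force on the tool from outside, world axes, zero at the start; "moment": the same for the moment, N m; "finger_gap": finger opening in mm; "finger_force": force on a finger pad.
Only numpy, scipy, OpenCV 4.12 (cv2) and the standard library are available. Lean on these libraries where they do the work, as an engineer would, in place of code of your own. Each camera call takes 0.05 s, during which the arm holds its last target. There are 200 camera calls.

## Working session

There is one attempt and no reset: what is moved stays moved. The work goes in short steps, Python scripts to look and compute and a tool call to move; the robot and the scene stay as the last step left them, time stands still between calls to the robot, and variables do not carry over. Pictures are saved under pics/ and viewed, at most 10 in all, crops included, and the job is handed in when it is done.

Besides the shell and the picture viewer there is one more tool, called after ">>>" by a JSON object that holds its "name" and its "arguments", one argument or row to a line. arm_command: Moves the arm, as the interface text tells. Its arguments: {"type":"object","properties":{"plan":{"type":"array"},"newtons":{"type":"number"}},"required":["plan"]}

```bash
mkdir -p pics
cat > h.py <<'E'
import numpy as np, cv2
from scipy.spatial.transform import Rotation as R
from cell import manip, eyes, ticket
def shot(n):
    c=eyes.camera(n); return c
def rot(c):
    o=np.array(c["orientation"],float)
    return o if o.shape==(3,3) else R.from_euler('xyz',o).as_matrix()
def cloud(c):
    z=c["z_map"].astype(float); v,u=np.mgrid[:z.shape[0],:z.shape[1]]
    p=np.dstack([(u-c["cx"])/c["fx"]*z,(v-c["cy"])/c["fy"]*z,z])
    return p@rot(c).T+np.array(c["eye"])
def ray(c,u,v,h):
    d=rot(c)@np.array([(u-c["cx"])/c["fx"],(v-c["cy"])/c["fy"],1.]); e=np.array(c["eye"])
    return e+d*(h-e[2])/d[2]
E
python3 - <<'E'
from h import *
for n in("scene","top"):
    c=shot(n); cv2.imwrite(f"pics/{n}1.png",c["img"]); print(n,c["fx"],c["eye"],c["orientation"])
    np.savez(f"{n}1.npz",**c)
print(manip.read_state())
E
```

```text
scene 373.4014344143636 [ 673.47514585 -430.88005651  674.62536714] [-2.49234298 -0.01294906  0.12289429]
top 378.1539605806517 [417.45426133   1.82652357 880.32526729] [-2.91823154e+00 -1.36949746e-03 -1.41322940e+00]
{'clock': 0.1, 'joints': array([ 1.10239272e+00,  3.00383389e-01,  1.52145840e+00, -8.09238978e-06,
        1.32070519e+00, -6.65991179e-02]), 'qd': array([ 0.00055861, -0.00263966, -0.00042683, -0.00077289, -0.00218212,
       -0.00042226]), 'effort': array([-6.49764424e-04, -5.32636857e+01, -3.53282332e+01,  7.09492341e-02,
        2.34367879e-02, -7.76543766e-05]), 'eef_pos': array([215.00228844, 506.00512756, 204.98634249]), 'eef_rot': array([-3.14063992e+00, -5.56891019e-05,  2.73979014e+00]), 'wrist_force': array([ 0.19696776, -0.06104269,  0.57322912]), 'moment': array([ 0.00439537, -0.0382563 ,  0.0016397 ]), 'finger_force': 0.0, 'finger_gap': 93.98931770642508}
```

View pics/top1.png

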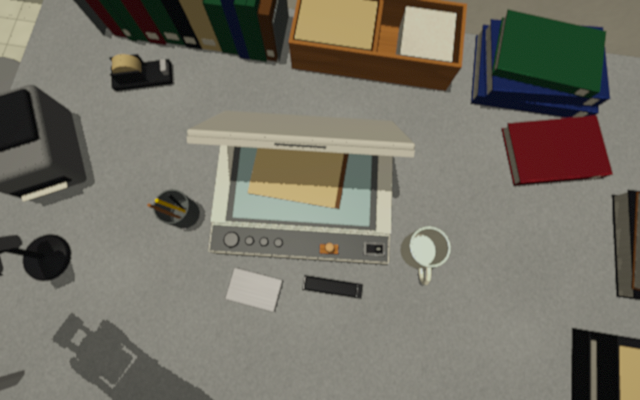

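View pics/scene1.png

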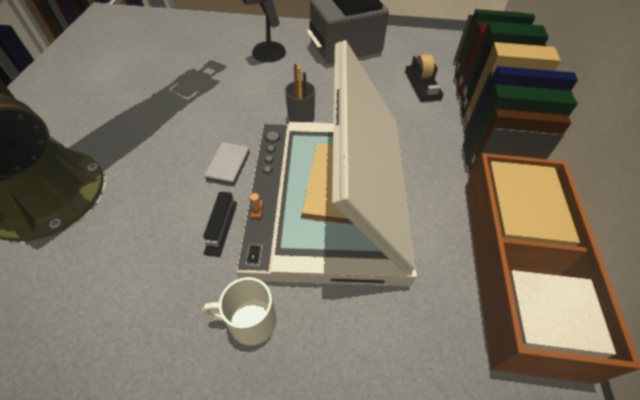

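The top view shows the scan key near (231,240), the small keys at (250/264/279, 242), the stamp at (330,247) and the rocker at (374,248). The raised lid's front edge runs from (188,137) to (413,150). The mug is at right (430,247) and the pen pot at left (176,208). The scene view agrees.

Run:
```python
from h import *
t=dict(np.load("top1.npz")); s=dict(np.load("scene1.npz"))
K=ray(t,231,240,52); P=ray(t,374,248,51); print("top",K,P,np.hypot(*(K-P)[:2]))
K2=ray(s,272,136,52); P2=ray(s,254,254,51); print("scene",K2,P2,np.hypot(*(K2-P2)[:2]))
for n,c in(("t",t),("s",s)):
    p=cloud(c)
    y=(K-P)[:2]/np.hypot(*(K-P)[:2]); x=np.array([y[1],-y[0]])
    O=K[:2]-150*y+135*x
    print(n,"O",O,"yaw",np.arctan2(x[1],x[0]))
    q=np.dstack([(p[...,:2]-O)@x,(p[...,:2]-O)@y,p[...,2]])
    for h0,xr in((45,(-155,-115)),(52,(-95,-90))):
        m=(q[...,0]>xr[0])&(q[...,0]<xr[1])&(abs(q[...,1]-0)<25);print("h",h0,np.median(q[...,2][m]))
    m=(abs(q[...,1])<15)&(q[...,2]>85)&(q[...,2]<400)&(q[...,0]>-200)&(q[...,0]<200)
    a=q[m]; i=np.argsort(a[:,0]); print(a[i][:: max(1,len(a)//25)].round())
    # pot/mug extents
    for side in(1,-1):
        m=(q[...,1]*side>215)&(q[...,1]*side<330)&(abs(q[...,0])<200)&(q[...,2]>60)&(q[...,2]<170)
        if m.sum(): print(side,q[m].min(0),q[m].max(0))
for n,c,(u,v) in(("tk",t,(231,240)),("tp",t,(374,248))):
    cv2.imwrite(f"pics/{n}.png",cv2.resize(c["img"][v-25:v+25,u-25:u+25],None,fx=8,fy=8,interpolation=cv2.INTER_CUBIC))
a,b=cv2.imread("pics/tk.png"),cv2.imread("pics/tp.png"); cv2.imwrite("pics/both.png",np.hstack([a,b]))
```

```text
top [481.03936201 200.35916153  52.        ] [ 513.03162078 -111.33997467   51.        ] 313.3366498318868
scene [484.04007378 198.07163012  52.        ] [ 514.27297674 -114.06327601   51.        ] 313.5956441844805
t O [630.64912591  64.92682216] yaw 0.10228010867722569
h 45 44.760333047327435
h 52 51.99285632207216
[[  5.  -3. 263.]
 [  7.  13. 265.]
 [  9.  10. 261.]
 [ 10.  15. 267.]
 [ 12.  10. 268.]
 [ 14.  -6. 268.]
 [ 16.  -6. 268.]
 [ 17. -13. 270.]
 [ 19. -14. 271.]
 [ 21.   6. 272.]
 [ 23.  -4. 273.]
 [ 26.  12. 273.]
 [ 30.   4. 267.]
 [ 37.   1. 257.]
 [ 43. -14. 248.]
 [ 50.  10. 238.]
 [ 57.   0. 226.]
 [ 65.  -6. 214.]
 [ 74.   6. 200.]
 [ 82.  -5. 188.]
 [ 92.  10. 173.]
 [102.   1. 157.]
 [112. -14. 142.]
 [124.  -3. 124.]
 [137.   7. 105.]
 [149.  -7.  85.]]
1 [-111.81114195  239.94317615   60.01832775] [-37.8382382  315.62176125 149.92748877]
-1 [-199.73477988 -313.6819336    60.03127911] [ -88.88086269 -230.41487562   98.8781805 ]
s O [630.64912591  64.92682216] yaw 0.10228010867722569
h 45 45.55666861639611
h 52 52.25796506703068
[[  7.   4. 264.]
 [ 10.   2. 266.]
 [ 14.  14. 268.]
 [ 18.   3. 271.]
 [ 22.  12. 272.]
 [ 26.  -3. 274.]
 [ 30.   9. 271.]
 [ 36.  -8. 262.]
 [ 40.   4. 256.]
 [ 45. -11. 249.]
 [ 50.   7. 240.]
 [ 55.  -3. 234.]
 [ 60.  13. 226.]
 [ 66.   3. 217.]
 [ 72.  -7. 207.]
 [ 78.  11. 197.]
 [ 84.  10. 189.]
 [ 91.   4. 179.]
 [ 98.   2. 168.]
 [105.  -2. 156.]
 [111. -10. 148.]
 [118.  13. 137.]
 [126.  -9. 124.]
 [134. -10. 111.]
 [143.  11.  99.]
 [151.  -7.  87.]]
1 [-109.40224858  235.42186555   60.01500393] [-34.06082471 312.78398546 150.99581545]
-1 [-199.81160535 -316.76956902   60.06151713] [ -86.0011603  -233.45531448   98.20847644]
```

View pics/both.png

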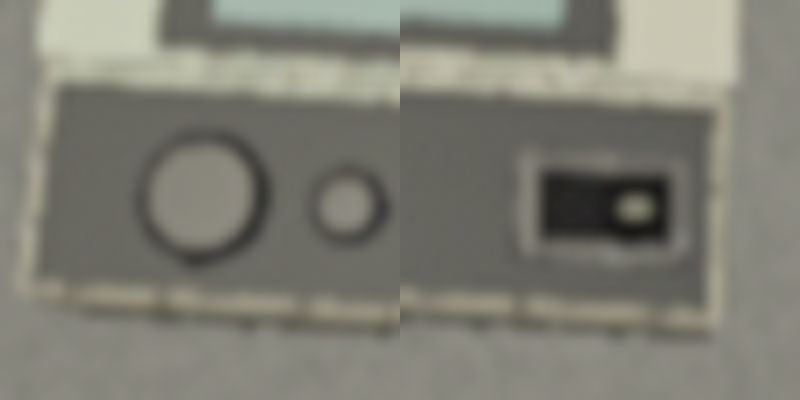

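Averaging both views gives the scanner frame O≈(631.7, 64.1) with yaw≈0.0997. The key–rocker distance is 313.5 mm, against a true 315. The strip measures 45 mm high and the lid angle is about 0.99. Next I close the fingers, align the tool (tool x = scanner y, tool y = scanner x) and go above the rocker's right half.

>>> {"name": "arm_command", "arguments": {
  "plan": [
    [-1, 0, 0, 0, 0.107],
    [-1, 0, 0, 0, 0.107],
    [-1, 0, 0, 0, 0.107],
    [-1, 0, 0, 0, 0.107],
    [-1, 0, 0, 0, 0.107],
    [-1, 0, 0, 0, 0.107],
    [-1, 0, 0, 0, 0.107],
    [-1, 0, 0, 0, 0.107],
    [-1, 0, 0, 0, 0.107],
    [-1, 0, 0, 0, 0.106]
  ],
  "newtons": 10
}}

```text
clock: 1.35
eef_pos: [215.0, 506.0, 205.1]
eef_rot: [-3.141, 0.001, 1.667]
wrist_force: [0.9, -0.6, 0.6]
finger_gap: 0.8
finger_force: 0.0
```

>>> {"name": "arm_command", "arguments": {
  "plan": [
    [-1, -0.03, 0.0107, 0, 0],
    [-1, -0.044, 0.0157, 0, 0],
    [-1, -0.045, 0.0161, 0, 0],
    [-1, -0.045, 0.0161, 0, 0],
    [-1, -0.045, 0.0161, 0, 0],
    [-1, -0.045, 0.0161, 0, 0],
    [-1, -0.045, 0.0161, 0, 0],
    [-1, -0.045, 0.0161, 0, 0],
    [-1, -0.045, 0.0161, 0, 0],
    [-1, -0.045, 0.0161, 0, 0],
    [-1, -0.045, 0.0161, 0, 0],
    [-1, -0.045, 0.0161, 0, 0],
    [-1, -0.045, 0.0161, 0, 0],
    [-1, -0.045, 0.0161, 0, 0],
    [-1, -0.03, 0.0107, 0, 0],
    [-1, -0.015, 0.0053, 0, 0],
    [-1, 0, 0, 0.03, 0],
    [-1, 0, 0, 0.04, 0],
    [-1, 0, 0, 0.03, 0],
    [-1, 0, 0, 0.0, 0]
  ]
}}

```text
clock: 3.85
eef_pos: [514.2, -125.1, 103.9]
eef_rot: [-3.138, -0.002, 1.671]
wrist_force: [0.7, -0.2, 0.4]
finger_gap: 0.5
finger_force: 0.0
```

Run:
```python
from h import *
s=manip.read_state(); print(s["clock"],s["eef_pos"],s["eef_rot"],s["joints"],s["finger_gap"],s["wrist_force"])
O=np.array([631.7,64.1]);w=.0997;x=np.array([np.cos(w),np.sin(w)]);y=np.array([-x[1],x[0]])
d=s["eef_pos"][:2]-O; print("scanner",d@x,d@y)
t=shot("top");c=shot("scene")
a=cv2.resize(t["img"][190:290,310:410],(400,400),interpolation=cv2.INTER_CUBIC); b=cv2.resize(c["img"][180:280,200:300],(400,400),interpolation=cv2.INTER_CUBIC)
cv2.imwrite("pics/close.png",np.hstack([a,b]))
```

```text
3.85 [ 514.21983409 -125.14012217  103.89781517] [-3.13802100e+00 -1.60484958e-03  1.67135161e+00] [-3.07959054e-01  3.64104752e-01  1.68705053e+00  6.07163394e-05
  1.09435265e+00 -4.08545152e-01] 0.5008589668504152 [ 0.72040516 -0.15359902  0.3671876 ]
scanner -135.73276639499107 -176.60699122322947
```

View pics/close.png

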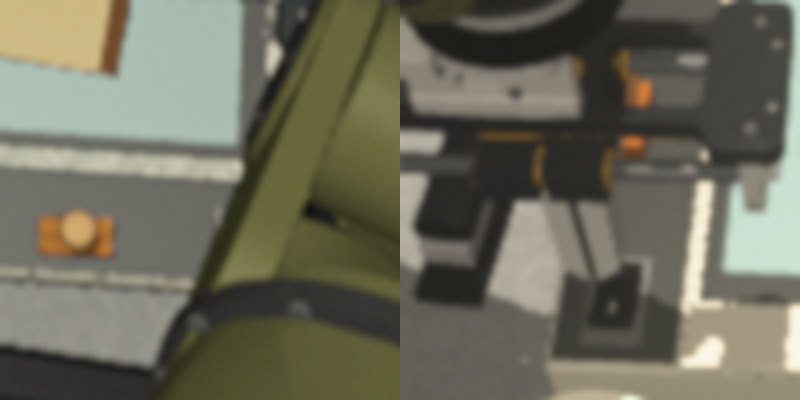

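The scene view (right) shows the closed fingertips just above the rocker, tip at crop (595,272). The top view is blocked by the arm. The position is consistent, so I press down slowly.

>>> {"name": "arm_command", "arguments": {
  "plan": [
    [-1, -0.002, 0.0, 0.02, 0],
    [-1, 0, 0, 0.015, 0],
    [-1, 0, 0, 0.005, 0],
    [-1, 0, 0, 0.003, 0],
    [-1, 0, 0, 0.003, 0],
    [-1, 0, 0, 0.002, 0],
    [-1, 0, 0, 0.002, 0],
    [-1, 0, 0, 0.001, 0],
    [-1, 0, 0, 0, 0]
  ]
}}

```text
clock: 5.08
eef_pos: [515.7, -128.1, 54.6]
eef_rot: [3.141, 0.0, 1.671]
wrist_force: [1.4, -2.7, 3.3]
finger_gap: 0.8
finger_force: 1.6
```

>>> {"name": "arm_command", "arguments": {
  "plan": [
    [-1, 0, 0, 0.001, 0],
    [-1, 0, 0, 0, 0],
    [-1, 0, 0, 0, 0]
  ]
}}

```text
clock: 5.45
eef_pos: [515.5, -127.9, 53.4]
eef_rot: [3.142, -0.0, 1.671]
wrist_force: [1.5, -2.3, 3.1]
finger_gap: 0.7
finger_force: 1.5
```

>>> {"name": "arm_command", "arguments": {
  "plan": [
    [-1, 0, 0, 0.001, 0],
    [-1, 0, 0, 0.001, 0],
    [-1, 0, 0, 0, 0],
    [-1, 0, 0, 0, 0]
  ]
}}

```text
clock: 5.95
eef_pos: [515.4, -127.9, 51.3]
eef_rot: [-3.141, -0.0, 1.671]
wrist_force: [1.8, -1.0, 1.5]
finger_gap: 0.4
finger_force: 0.9
```

>>> {"name": "arm_command", "arguments": {
  "plan": [
    [-1, 0, 0, 0.001, 0],
    [-1, 0, 0, 0, 0],
    [-1, 0, 0, 0, 0]
  ]
}}

```text
clock: 6.32
eef_pos: [515.5, -127.9, 51.1]
eef_rot: [3.142, -0.0, 1.671]
wrist_force: [-4.4, 0.9, 11.7]
finger_gap: 0.6
finger_force: 6.1
```

A firm stop at 51.1 mm is the level height. I lift to z≈315, move to the lid middle and look.

>>> {"name": "arm_command", "arguments": {
  "plan": [
    [-1, 0, 0, -0.015, 0],
    [-1, 0, 0, -0.035, 0],
    [-1, 0, 0, -0.05, 0],
    [-1, 0, 0, -0.05, 0],
    [-1, 0, 0, -0.05, 0],
    [-1, 0, 0, -0.04, 0],
    [-1, 0, 0, -0.026, 0],
    [-1, 0.03, 0, 0, 0],
    [-1, 0.04, 0, 0, 0],
    [-1, 0.04, 0, 0, 0],
    [-1, 0.04, 0, 0, 0],
    [-1, 0.029, 0, 0, 0],
    [-1, 0, 0.02, 0, 0],
    [-1, 0, 0.04, 0, 0],
    [-1, 0, 0.04, 0, 0],
    [-1, 0, 0.04, 0, 0],
    [-1, 0, 0.027, 0, 0],
    [-1, 0, 0, 0, 0],
    [-1, 0, 0, 0, 0]
  ]
}}

```text
clock: 8.7
eef_pos: [663.2, 66.8, 316.7]
eef_rot: [-3.141, -0.0, 1.671]
wrist_force: [0.2, 0.7, 0.4]
finger_gap: 0.4
finger_force: 0.0
```

```bash
cat >> h.py <<'E'
def where():
    s=manip.read_state()
    O=np.array([631.7,64.1]);w=.0997;x=np.array([np.cos(w),np.sin(w)]);y=np.array([-x[1],x[0]])
    d=s["eef_pos"][:2]-O; print(s["clock"],"scanner",d@x,d@y,s["eef_pos"][2],s["eef_rot"],s["joints"].round(2),s["wrist_force"])
E
python3 - <<'E'
from h import *
where()
t=shot("top");c=shot("scene")
a=cv2.resize(t["img"][220:270,350:400],(400,400),interpolation=cv2.INTER_CUBIC); b=cv2.resize(c["img"][20:320,180:480],(400,400),interpolation=cv2.INTER_CUBIC)
cv2.imwrite("pics/lid.png",np.hstack([a,b]))
E
```

```text
8.7 scanner 31.583191844753326 -0.4116188741890422 316.6885956361343 [-3.14118762e+00 -9.49445857e-05  1.67093256e+00] [ 0.05  0.53  0.94  0.    1.67 -0.05] [0.19526687 0.67934852 0.41691213]
```

View pics/lid.png

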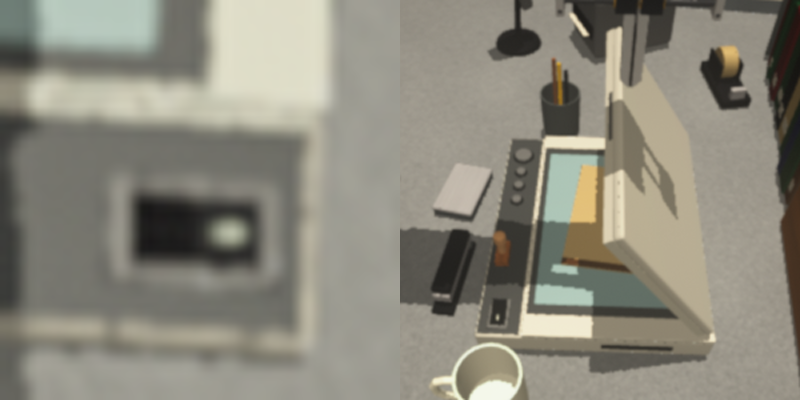

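The top crop shows the rocker's light dot at (228,232). The scene crop shows the fingertips just above and behind the lid's front edge at about (632,85). A depth check confirms the rocker state, and I compute the arc rows in the same script.

Run:
```python
from h import *
O=np.array([631.7,64.1]);w=.0997;x=np.array([np.cos(w),np.sin(w)]);y=np.array([-x[1],x[0]])
for n in("top","scene"):
  for c in(dict(np.load(n+"1.npz")),shot(n)):
    p=cloud(c);q=np.dstack([(p[...,:2]-O)@x,(p[...,:2]-O)@y,p[...,2]]);o=[]
    for yc in(-152,-160,-170,-178,-182):
        m=(abs(q[...,0]+135)<7)&(abs(q[...,1]-yc)<3.5);o.append(round(float(np.mean(q[...,2][m])),1))
    print(n,o)
th=np.linspace(.987,0,21)
e=np.c_[145-250*np.cos(th)+20*np.sin(th),56+250*np.sin(th)+20*np.cos(th)]
print((np.diff(e,axis=0)*[1,-1]).round(1).tolist(),e[0])
```

```text
top [49.9, 49.4, 53.1, 55.9, 50.6]
top [55.1, 51.8, 49.9, 50.7, 48.1]
scene [50.8, 50.7, 52.4, 54.5, 52.7]
scene [56.4, 53.5, 51.1, 50.9, 49.3]
[[-10.7, 6.2], [-10.4, 6.8], [-10.0, 7.3], [-9.6, 7.7], [-9.3, 8.2], [-8.8, 8.7], [-8.4, 9.1], [-7.9, 9.5], [-7.5, 9.9], [-7.0, 10.2], [-6.5, 10.6], [-5.9, 10.9], [-5.4, 11.1], [-4.8, 11.4], [-4.3, 11.6], [-3.7, 11.8], [-3.1, 12.0], [-2.5, 12.1], [-1.9, 12.2], [-1.3, 12.3]] [ 23.88865657 275.61794666]
```

The rocker is on: left half raised, right half level. Now the lid.

>>> {"name": "arm_command", "arguments": {
  "plan": [
    [-1, 0, -0.002, 0.015, 0],
    [-1, 0, 0, 0.015, 0],
    [-1, 0, 0, 0.008, 0],
    [-1, 0, 0, 0.003, 0],
    [-1, 0, -0.0107, 0.0062, 0],
    [-1, 0, -0.0104, 0.0068, 0],
    [-1, 0, -0.01, 0.0073, 0],
    [-1, 0, -0.0096, 0.0077, 0],
    [-1, 0, 0, 0, 0]
  ]
}}

```text
clock: 10.02
eef_pos: [621.1, 62.5, 247.8]
eef_rot: [3.141, 0.0, 1.671]
wrist_force: [0.4, -0.1, -0.4]
finger_gap: 0.4
finger_force: 0.0
```

Run:
```python
from h import *
where()
c=shot("scene"); cv2.imwrite("pics/lid2.png",cv2.resize(c["img"][20:220,230:480],(500,400)))
```

```text
10.025 scanner -10.672425384504304 -0.5001358519022531 247.7968407417364 [3.14139330e+00 2.63472768e-05 1.67085246e+00] [ 0.04  0.44  1.23 -0.    1.47 -0.06] [ 0.38558797 -0.06121537 -0.42502706]
```

View pics/lid2.png

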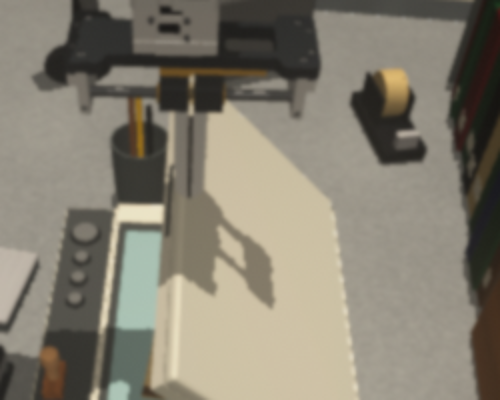

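The fingers reach the lid's front edge near (188,195), but the force is about zero. I measure the lid angle.

```bash
cat >> h.py <<'E'
def lid():
    O=np.array([631.7,64.1]);w=.0997;x=np.array([np.cos(w),np.sin(w)]);y=np.array([-x[1],x[0]])
    for n in("top","scene"):
        p=cloud(shot(n));q=np.dstack([(p[...,:2]-O)@x,(p[...,:2]-O)@y,p[...,2]])
        for yr in((-170,-120),(120,170)):
            m=(q[...,1]>yr[0])&(q[...,1]<yr[1])&(q[...,2]>58)&(q[...,2]<300)&(q[...,0]>-130)&(q[...,0]<135)
            a=q[m]
            if len(a)<30: continue
            r=np.hypot(a[:,0]-145,a[:,2]-56); f=a[r>r.max()-12]
            k=f[np.argmax(np.arctan2(f[:,2]-56,145-f[:,0]))]
            an=np.arctan2(a[:,2]-56,145-a[:,0])-np.arcsin(np.clip(20/r,-1,1)); g=(r>120)&(r<235)
            print(n,yr,"theta",np.percentile(an[g],[50,75,90]).round(3),"rmax",r.max().round(),"edge",k.round(1))
E
python3 -c "
from h import *
lid()"
```

```text
top (-170, -120) theta [0.784 0.786 0.788] rmax 253.0 edge [ -13.1 -134.4  244.4]
top (120, 170) theta [0.797 0.797 0.798] rmax 252.0 edge [ -9.9 168.5 243. ]
scene (-170, -120) theta [0.794 0.797 0.799] rmax 252.0 edge [  -7.4 -147.   241.4]
scene (120, 170) theta [0.804 0.807 0.81 ] rmax 249.0 edge [ -9.8 166.4 245.6]
```

The lid is at 0.795 rad and follows as planned. Continuing.

>>> {"name": "arm_command", "arguments": {
  "plan": [
    [-1, 0, -0.0093, 0.0082, 0],
    [-1, 0, -0.0088, 0.0087, 0],
    [-1, 0, -0.0084, 0.0091, 0],
    [-1, 0, -0.0079, 0.0095, 0],
    [-1, 0, -0.0075, 0.0099, 0],
    [-1, 0, -0.007, 0.0102, 0],
    [-1, 0, -0.0065, 0.0106, 0],
    [-1, 0, -0.0059, 0.0109, 0],
    [-1, 0, -0.0054, 0.0111, 0],
    [-1, 0, -0.0048, 0.0114, 0],
    [-1, 0, -0.0043, 0.0116, 0],
    [-1, 0, -0.0037, 0.0118, 0],
    [-1, 0, -0.0031, 0.012, 0],
    [-1, 0, 0, 0, 0]
  ]
}}

```text
clock: 11.92
eef_pos: [538.5, 54.2, 111.4]
eef_rot: [-3.14, 0.0, 1.671]
wrist_force: [-0.4, 0.1, 0.1]
finger_gap: 0.4
finger_force: 0.0
```

>>> {"name": "arm_command", "arguments": {
  "plan": [
    [-1, 0, -0.0025, 0.0121, 0],
    [-1, 0, -0.0019, 0.0115, 0],
    [-1, 0, -0.001, 0.006, 0],
    [-1, 0, 0, 0.004, 0],
    [-1, 0, 0, 0.002, 0],
    [-1, 0, 0, 0.0, 0],
    [-1, 0, 0, 0, 0]
  ]
}}

```text
clock: 12.8
eef_pos: [533.9, 53.8, 77.0]
eef_rot: [3.141, 0.0, 1.671]
wrist_force: [-0.1, 0.4, -0.0]
finger_gap: 0.5
finger_force: 0.0
```

>>> {"name": "arm_command", "arguments": {
  "plan": [
    [-1, 0, 0, 0.001, 0],
    [-1, 0, 0, 0.001, 0],
    [-1, 0, 0, 0, 0],
    [-1, 0, 0, 0, 0]
  ]
}}

```text
clock: 13.3
eef_pos: [534.0, 53.7, 76.2]
eef_rot: [3.141, 0.0, 1.671]
wrist_force: [-6.2, -1.0, 15.7]
finger_gap: 0.3
finger_force: 7.6
```

```bash
python3 -c "
from h import *
where();lid()
c=shot('scene'); cv2.imwrite('pics/lid3.png',c['img'])"
```

```text
13.3 scanner -98.26115987298901 -0.5788136866378999 76.15031116730574 [3.14067266e+00 1.21939480e-04 1.67084155e+00] [ 0.03  0.41  1.69 -0.    1.04 -0.07] [-6.24460285 -0.98921752 15.70512089]
top (-170, -120) theta [-0.006 -0.001  0.004] rmax 253.0 edge [ -97.7 -162.    78.4]
top (120, 170) theta [-0.003  0.002  0.007] rmax 251.0 edge [-101.2  157.1   79. ]
scene (-170, -120) theta [-0.001  0.002  0.006] rmax 273.0 edge [-126.2 -150.6   58.8]
scene (120, 170) theta [-0.001  0.004  0.008] rmax 234.0 edge [-75.8 153.2  77.8]
```

View pics/lid3.png

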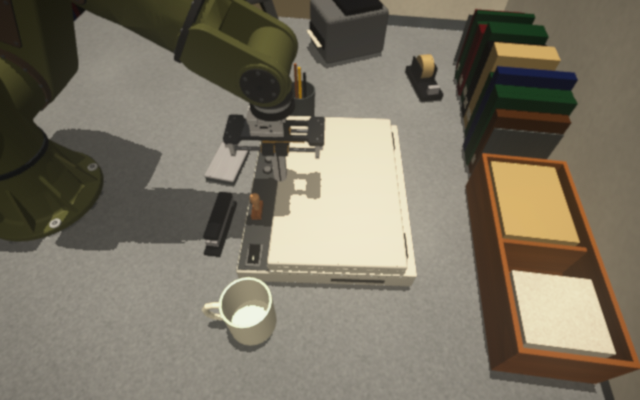

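The lid lies shut (theta≈0 in both views) and the fingertips rest at its front edge. Next: lift, go over the scan key, descend.

>>> {"name": "arm_command", "arguments": {
  "plan": [
    [-1, 0, 0, -0.01, 0],
    [-1, 0, 0, -0.025, 0],
    [-1, 0, 0, -0.025, 0],
    [-1, 0.02, -0.006, 0, 0],
    [-1, 0.04, -0.01, 0, 0],
    [-1, 0.04, -0.01, 0, 0],
    [-1, 0.035, -0.008, 0, 0],
    [-1, 0.0155, -0.003, 0, 0],
    [-1, 0, 0, 0.02, 0],
    [-1, 0, 0, 0.03, 0],
    [-1, 0, 0, 0.018, 0],
    [-1, 0, 0, 0, 0],
    [-1, 0, 0, 0, 0]
  ]
}}

```text
clock: 15.08
eef_pos: [482.2, 199.8, 67.4]
eef_rot: [3.141, -0.0, 1.671]
wrist_force: [-0.0, 1.0, -0.2]
finger_gap: 0.4
finger_force: 0.0
```

```bash
python3 -c "
from h import *
where();lid()
c=shot('scene'); cv2.imwrite('pics/key.png',cv2.resize(c['img'][90:190,220:340],(600,500),interpolation=cv2.INTER_CUBIC))"
```

```text
15.075 scanner -135.28050946100203 149.95503572490762 67.40391612476988 [ 3.14098247e+00 -9.08604225e-05  1.67072240e+00] [ 0.32  0.4   1.74 -0.    1.01  0.22] [-0.01076019  1.01333555 -0.18843017]
top (-170, -120) theta [-0.006 -0.001  0.004] rmax 253.0 edge [-101.1 -142.8   79.4]
top (120, 170) theta [-0.003  0.003  0.008] rmax 287.0 edge [-112.1  120.6  183. ]
scene (-170, -120) theta [-0.001  0.003  0.006] rmax 275.0 edge [-130.  -150.5   58.4]
scene (120, 170) theta [-0.001  0.003  0.007] rmax 347.0 edge [-101.1  137.2  286.9]
```

View pics/key.png

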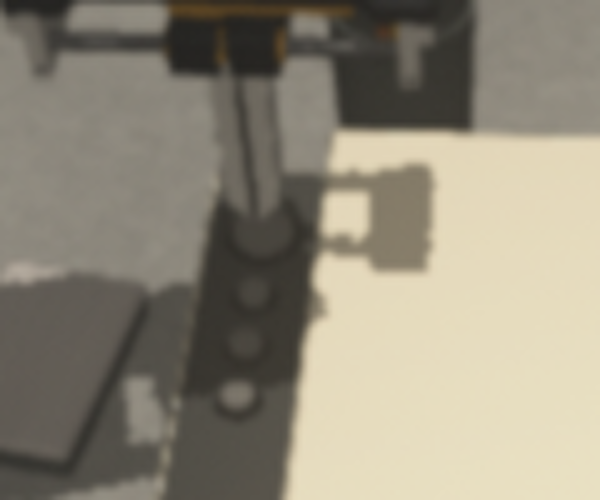

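The fingertips are right over the scan key (tip near (258,210), key at (262,235)), and the small keys are clear. Pressing.

>>> {"name": "arm_command", "arguments": {
  "plan": [
    [-1, 0, 0, 0.008, 0],
    [-1, 0, 0, 0.005, 0],
    [-1, 0, 0, 0.002, 0],
    [-1, 0, 0, 0.002, 0],
    [-1, 0, 0, 0.001, 0],
    [-1, 0, 0, 0.001, 0],
    [-1, 0, 0, 0.0, 0],
    [-1, 0, 0, 0.0, 0]
  ]
}}

```text
clock: 16.23
eef_pos: [481.8, 199.8, 48.2]
eef_rot: [-3.141, 0.0, 1.671]
wrist_force: [-6.5, -1.6, 7.4]
finger_gap: 0.0
finger_force: 4.1
```

>>> {"name": "arm_command", "arguments": {
  "plan": [
    [-1, 0, 0, 0.001, 0],
    [-1, 0, 0, 0, 0],
    [-1, 0, 0, 0, 0]
  ]
}}

```text
clock: 16.6
eef_pos: [481.9, 199.8, 48.0]
eef_rot: [3.141, 0.0, 1.671]
wrist_force: [-9.8, -3.5, 18.9]
finger_gap: 0.8
finger_force: 9.4
```

The key has bottomed out: 48.0 mm at 19 N. Lift off and check.

>>> {"name": "arm_command", "arguments": {
  "plan": [
    [-1, 0, 0, -0.005, 0],
    [-1, 0, 0, -0.02, 0],
    [-1, 0, 0, -0.04, 0],
    [-1, 0, 0, -0.05, 0],
    [-1, 0, 0, -0.04, 0],
    [-1, 0, -0.04, 0, 0],
    [-1, 0, -0.05, 0, 0],
    [-1, 0, -0.03, 0, 0],
    [-1, 0, 0, 0, 0],
    [-1, 0, 0, 0, 0]
  ]
}}

```text
clock: 17.85
eef_pos: [363.2, 188.0, 202.1]
eef_rot: [3.141, -0.0, 1.671]
wrist_force: [0.2, -0.3, -0.1]
finger_gap: 0.2
finger_force: 0.0
```

```bash
python3 -c "
from h import *
where();lid()
c=shot('scene'); cv2.imwrite('pics/end.png',c['img'])"
```

```text
17.85 scanner -254.8377806182029 149.9873054411697 202.08304960378308 [ 3.14062931e+00 -2.76110438e-04  1.67077138e+00] [ 0.39 -0.02  1.89 -0.    1.27  0.29] [ 0.19283817 -0.27699038 -0.06963082]
top (-170, -120) theta [-0.006 -0.001  0.004] rmax 253.0 edge [-102.  -162.1   78.7]
top (120, 170) theta [-0.003  0.003  0.008] rmax 251.0 edge [-94.2 149.2  79.2]
scene (-170, -120) theta [-0.001  0.003  0.007] rmax 271.0 edge [-125.4 -157.    58.8]
scene (120, 170) theta [-0.001  0.004  0.008] rmax 248.0 edge [-96.9 127.4  79.3]
```

View pics/end.png

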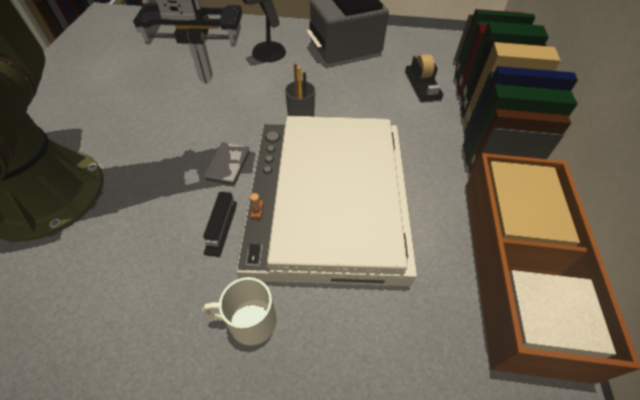

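The lid is shut, the keys (272,136 onward) are up, the stamp, mug and other items are unmoved, and the arm is clear.

```bash
python3 -c "
from h import *
print(ticket.sign_off())"
```

```text
the job is handed in; nothing more can be done
None
```

I switched the rocker on, pushed the lid gently shut, pressed the scan key fully down and released it, and handed the job in at about 18 s with the arm clear; the sign-off returned no verdict.

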